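# Clear a jammed bushing from a press feed chute

## Robot

A 6-joint arm with a two-finger parallel gripper is mounted at the origin on the work surface. World frame = base frame: x ahead of the robot, y to its left, z up, the work surface at z = 0. Lengths are in m, angles in rad, forces in N, time in s.
With the tool pointing down it reaches from about 0.15 to 0.775 m from the base axis. Payload 6.1 kg.
Tool frame: the origin (TCP) lies midway between the tips of the shut fingers; the grasp point (between the pads) lies ctrl.grasp_offset behind it (ctrl.grasp_offset is the distance from the TCP to the grasp point, in m); x points along the fingers, y is the direction in which the jaws open and shut, and the axes are right-handed (so a half turn about x gives the same grasp; the last joint's range is limited). The gripper opens to 85 mm and grips with 20 to 120 N. Pads are 22 mm wide; open, the fingers measure 114 mm over their backs; the gripper's body (76 mm by 85 mm) begins 54 mm behind the grasp point. The pads swing forward as they close: fully open they stand 13 mm farther back than shut.
Start: joints at [1.234, 0.126, -0.04, 1.405, 0, 1.571], TCP at [0.173, 0.495, 0.231] pointing down, gripper open.
Joint ranges: [-2.72, 2.72], [-0.95, 1.95], [-1.27, 1.35], [-1.78, 2.02], [-1.46, 1.47], [-3.14, 3.14]. Speed limits (rad/s): [2.39, 2.39, 3.01, 3.14, 3.14, 3.14].

## Interface

Orientations are given as a unit quaternion [w, x, y, z].
In Python, from bench import ctrl gives the robot as it stands. The module is installed in compiled form; this text tells all that it offers. Calls block until the motion is done:
- ctrl.move_pose(position, orientation): joint-space move of the TCP to a pose.
- ctrl.line_to(position, attitude=None, velocity=0.15, threshold=None): straight line of the TCP; attitude=None keeps the orientation; velocity is the mean speed in m/s. With threshold (N) it stops when the force on the tool has changed by that much, and returns True; else False.
- ctrl.goto_joints(angles): joint-space move.
- ctrl.gripper_open() and ctrl.close_gripper(effort=None): open the fingers fully, or close them until they stop; effort is the grip in N (None keeps the last).
- ctrl.hold(seconds).
- ctrl.ik(position, orientation): joint angles nearest the present ones, or None.
- ctrl.sense(): the state.
- ctrl.read_camera(name): name is "side" or "top" or "wrist"; returns a dict with "frame" (384x512x3 uint8, blue, green, red), "vfov" (degrees; the focal length in pixels is half the picture's height over the tangent of half this angle, whatever the lens; pixels are square), "cx", "cy" (the principal point, pixels), "view" (4x4, takes a point from world to camera coordinates); the wrist camera has in their place "tool_from_camera" (4x4, takes a point from camera to tool coordinates, whose origin is the TCP and whose axes are the tool frame's). Camera axes: x right, y down, z forward; pixel columns grow to the right and rows downward; lengths in m; the calibration is good to about 2 mm. A picture is of the moment at which its call begins: read the wrist's pose just before it. There is no depth.
A pose or a line that the arm cannot do raises ctrl.IKError and nothing moves.
- ctrl.hand_in(): hands the job in, once; it reports no verdict.
Trained networks look in the newest picture that a camera, given by its name, has taken for a name from the list of things; names that differ only in an ending like _2 or _b are one class to them, and where a whole thing is asked for, a point or a joint stands for the part that bears it (a point fixed in the world has none). Each returns a list of dicts, best first, with "score" (0 to 1); they miss things now and then, are a little off and sometimes report something else, mostly with a low value. They report only what shows in the picture. A call takes as long as a camera call. They do not tell look-alikes from the thing itself.
- ctrl.spot_in(camera, label): "at" ([x, y, z] in m, in world coordinates, good to about 4 mm: the middle of the surface that is visible of it).
- ctrl.trace(camera, label): "mask" (384x512 bool, what is visible of it).
The state is a dict: "time_s": time; "joint_pos": joint angles; "joint_velocities": joint speeds; "effort": joint torques, N m; "eef_pos": TCP position; "tcp_rot": TCP orientation; "force": force on the tool from outside, world axes, zero at the start; "moment": the same for the moment, N m; "gripper_width": finger opening in m.
Only numpy, scipy, OpenCV 4.12 (cv2) and the standard library are available. Lean on these libraries where they do the work, as an engineer would, in place of code of your own. Each camera call takes 0.05 s, during which the arm holds its last target.

## Task

An oversize flanged bushing has stuck under the hood near the low end of the press's feed chute. Push it back up the chute until it has gone right through the little sprung flap and the flap has swung shut behind it, then lift it out of the open top part of the chute and stand it, flange down, in the steel tray, setting it down gently rather than dropping it. Leave the spare bushing, the oil bottle and the wrench where they are.

Things in the scene. Friction and masses are not known exactly. Their poses are not given: they have to be found in the camera images.
- bushing: the stuck steel bushing: round flange 44 mm across, 12 mm thick, under a round boss 26 mm across; 38 mm high in all, 0.18-0.35 kg. Origin: centre of the flange's underside; z up the boss. It starts flange down on the chute floor, wedged between two cheeks, its origin 45 mm downhill of the trough origin; a few newtons uphill free it.
- trough: aluminium feed chute fixed to the press, sloping 18 degrees. Origin on its floor, midway across. x: level, across, away from the open side (which faces the robot); y: uphill along the floor; z: square to the floor. Channel 48 mm wide, side walls 14 mm high; floor from y = -137 to +152 mm, closed by low end walls (12 and 14 mm). Above y = +40 mm nothing covers it.
- cheeks (a point): midway between the tops of two cheeks, 8 mm high, trough y = -62 to -47 mm, that narrow the channel to 34 mm; uphill and downhill of them it is full width.
- hood_mouth (a point): lower near corner of the steel hood at its downhill end (trough x = 4, y = -77, z = 44 mm). The hood is 4 mm thick and covers only the far part of the channel: trough x = +4 to +28 mm, y = -77 to +40 mm, underside 44 mm above the floor.
- guard_top (a point): top uphill corner of the clear upright guard (trough x = 10, y = -5, z = 150 mm). With its steel rims the guard fills trough x = +6 to +18 mm, y = -142 to -5 mm, z = 46 to 150 mm. It bars an upright gripper: there the tool must lean 30 to 45 degrees, body towards the robot, tips reaching under the hood.
- column_foot (a point): foot of the short press column beyond the chute's low end: 45 by 55 mm, with a 65 by 70 mm head on it up to 222 mm above the bench, the head's near face 48 mm farther in trough x than the chute's middle; a thin hand lever stands behind it, up to 295 mm high.
- flap (a joint): sprung flap at the hood's uphill end, rad: 0 shut (square to the floor), 1.65 open. Swings uphill only, about an axis at trough y = 40, z = 44 mm; 20 mm wide, 40 long, 2 thick; very light spring. It drags over the boss and drops shut only once the boss's downhill side is over 40 mm past the shut flap (bushing origin beyond trough y = 95 mm) and the pusher is drawn back.
- flap_foot (a point): middle of the lower edge of the shut flap (fixed to the trough, does not swing); trough x = 13, y = 40, z = 4 mm.
- tray: loose dark steel tray 170 (its x) by 150 (its y) by 22 mm high, walls and floor 4 mm thick, 0.7 kg, standing on the bench. Origin at the centre of its underside.
- spare: bystander: a smaller flanged bushing, 34 mm across, 30 mm high, standing on the bench. Origin at the centre of its underside.
- oil: bystander: a grey oil bottle 56 mm across, 130 mm high. Origin at the centre of its underside.
- wrench: bystander: a steel wrench 170 mm long lying on the bench. Origin near its middle, underneath.
Mind the look-alikes: they are no part of the job. Leave any orange or purple look-alike of the bushing alone. There is more than one size of the tray; the job needs the larger.

How it is judged:
On the way, in this order (a step that is already met when the one before it is completed fails the run):
1. the bushing sits in the chute uphill of the flap and the flap has shut behind it (y of bushing in the frame of trough between 0.056 and 0.15 m and z of bushing in the frame of trough between -0.005 and 0.01 m and value of joint flap below 0.15 rad), for 0.2 s.
2. the bushing is lifted clear of the chute (z of bushing in the frame of trough above 0.03 m), for 0.1 s.
At the end, for the whole second after the job is handed in: The bushing stands flange down (within 0.12 rad of upright), at rest on the floor of the tray, its whole flange inside the walls; the tray lies on the bench and the flap is shut (under 0.15 rad) (x of bushing in the frame of tray between -0.065 and 0.065 m and y of bushing in the frame of tray between -0.055 and 0.055 m and z of bushing in the frame of tray between 0 and 0.009 m and height (world z) of tray below 0.006 m and angle between bushing's own z axis and vertical below 0.12 rad and linear speed of bushing below 0.02 m/s and value of joint flap below 0.15 rad); the robot touches nothing.
It fails at once if the spare bushing is moved by more than 30 mm (distance of spare from where it was at the start of the episode above 0.03 m).
It fails at once if the oil bottle is moved by more than 30 mm (distance of oil from where it was at the start of the episode above 0.03 m).
It fails at once if the wrench is moved by more than 30 mm (distance of wrench from where it was at the start of the episode above 0.03 m).
It fails at once if the bushing is dropped into the tray (over 0.7 m/s above or in it) (horizontal distance between bushing and tray below 0.09 m and height (world z) of bushing below 0.08 m and linear speed of bushing above 0.7 m/s).
It also fails if it takes over 72 s, if anything falls off the work surface, if the arm or the gripper's body presses on something with over 40 N, if the wrist force passes 120 N, or if a joint passes its speed limit or range.

## Working session

There is one attempt and no reset: what is moved stays moved. The work goes in short steps, each a Python script; the robot and the scene stay as the last script left them, time stands still between calls to the robot, and variables do not carry over. Pictures are saved under pics/ and viewed, and the job is handed in when it is done.

```bash
mkdir -p pics; ls
python3 - <<'E'
from bench import ctrl
import cv2, numpy as np
s=ctrl.sense(); print(s, ctrl.grasp_offset)
for c in ["side","top","wrist"]:
    r=ctrl.read_camera(c); cv2.imwrite(f"pics/{c}0.png",r["frame"])
    print(c,r["vfov"],r["cx"],r["cy"],np.round(r.get("view",r.get("tool_from_camera")),4).tolist())
    for l in ["bushing","trough","cheeks","hood_mouth","guard_top","column_foot","flap_foot","flap","tray","spare","oil","wrench"]:
        try: print(c,l,[(round(d["score"],2),np.round(d["at"],3).tolist()) for d in ctrl.spot_in(c,l)])
        except Exception as e: print(c,l,repr(e))
print(ctrl.sense()["time_s"])
E
```

```text
pics
{'time_s': 0.0, 'joint_pos': array([ 1.23397135e+00,  1.26373541e-01, -4.06016689e-02,  1.40539791e+00,
        1.42939785e-05,  1.57078872e+00]), 'joint_velocities': array([-4.35879594e-04, -3.80603532e-04, -3.24063182e-05,  6.77733629e-04,
        3.34981183e-04, -7.50401042e-04]), 'effort': array([-2.35635080e-04, -4.35914505e+01,  3.52925491e+01,  1.72084558e-02,
       -1.47499514e-05,  1.85005931e-07]), 'eef_pos': array([0.17337054, 0.49511873, 0.23053476]), 'tcp_rot': array([ 0.69700451,  0.11797204,  0.69720137, -0.11906954]), 'force': array([ 0.82716094,  0.46424953, -0.14911743]), 'moment': array([ 0.04380104, -0.01138332,  0.01619404]), 'gripper_width': 0.08571167608090058} 0.0187
side 51.11424173274821 256.7213442898328 198.8139018397889 [[0.9451, -0.3266, -0.0136, -0.5746], [-0.2289, -0.6315, -0.7408, 0.1582], [0.2334, 0.7032, -0.6716, 1.0164], [0.0, 0.0, 0.0, 1.0]]
side bushing [(0.77, [0.416, -0.004, 0.014]), (0.63, [0.574, 0.108, 0.077]), (0.56, [0.722, -0.21, 0.013]), (0.48, [0.428, 0.086, 0.012])]
side trough [(0.96, [0.583, 0.106, 0.115])]
side cheeks [(0.7, [
[... 950 characters left out ...]
 [0.607, 0.148, 0.042])]
top flap_foot [(0.65, [0.571, 0.175, 0.11]), (0.49, [0.729, -0.301, 0.09])]
top flap []
top tray [(0.7, [0.456, -0.261, 0.005]), (0.67, [0.42, -0.481, 0.001])]
top spare [(0.4, [0.721, -0.202, 0.01])]
top oil [(0.91, [0.73, -0.301, 0.088])]
top wrench [(0.55, [0.384, 0.218, 0.01])]
wrist 62.55855347807541 257.6454254510021 195.25002860334962 [[0.0005, -0.3038, 0.9527, -0.1424], [1.0, 0.0001, -0.0005, -0.0008], [0.0001, 0.9527, 0.3038, -0.0783], [0.0, 0.0, 0.0, 1.0]]
wrist bushing []
wrist trough []
wrist cheeks []
wrist hood_mouth []
wrist guard_top []
wrist column_foot []
wrist flap_foot []
wrist flap []
wrist tray []
wrist spare []
wrist oil []
wrist wrench []
1.95
```

View images.

View pics/side0.png

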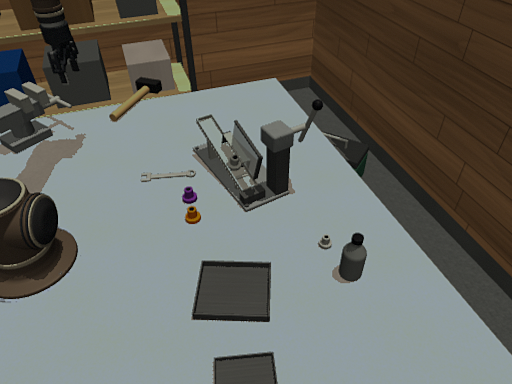

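View pics/top0.png

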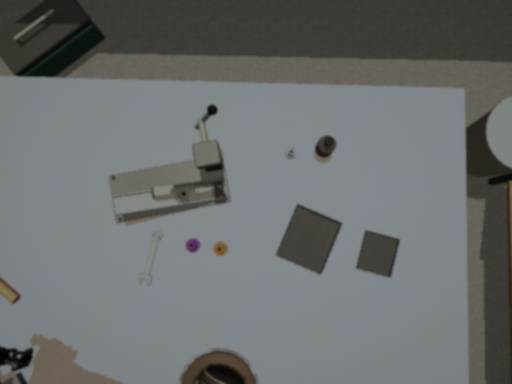

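View pics/wrist0.png

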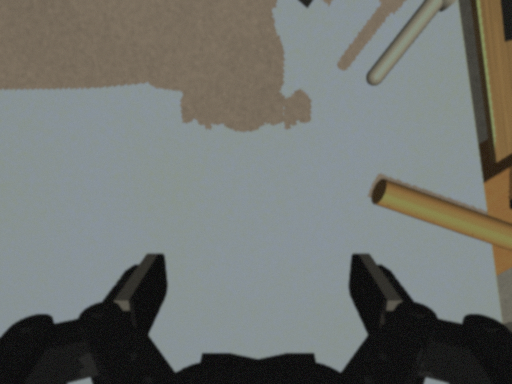

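Run:
```python
import cv2
a=cv2.imread("pics/side0.png")[40:260,200:440]; cv2.imwrite("pics/side0c.png",cv2.resize(a,None,fx=2.7,fy=2.7,interpolation=cv2.INTER_CUBIC)[:600])
a=cv2.imread("pics/top0.png")[90:310,20:320]; cv2.imwrite("pics/top0c.png",cv2.resize(a,None,fx=2.6,fy=2.6,interpolation=cv2.INTER_CUBIC)[:600])
```

```text
(no output)
```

View pics/side0c.png

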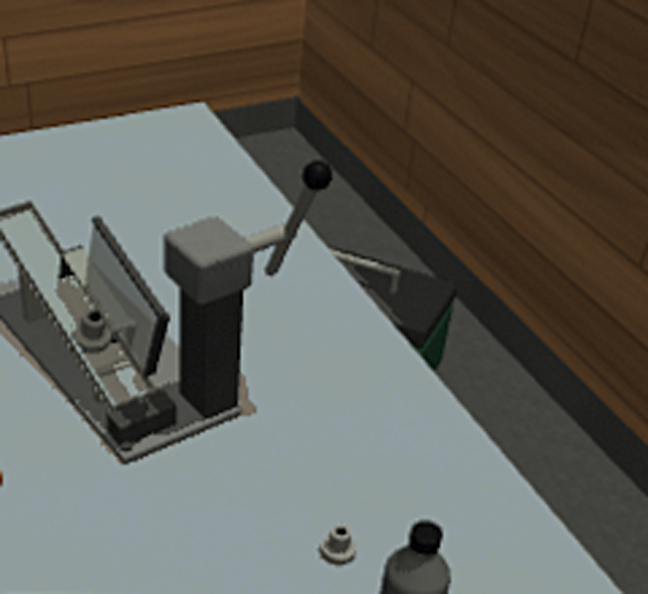

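View pics/top0c.png

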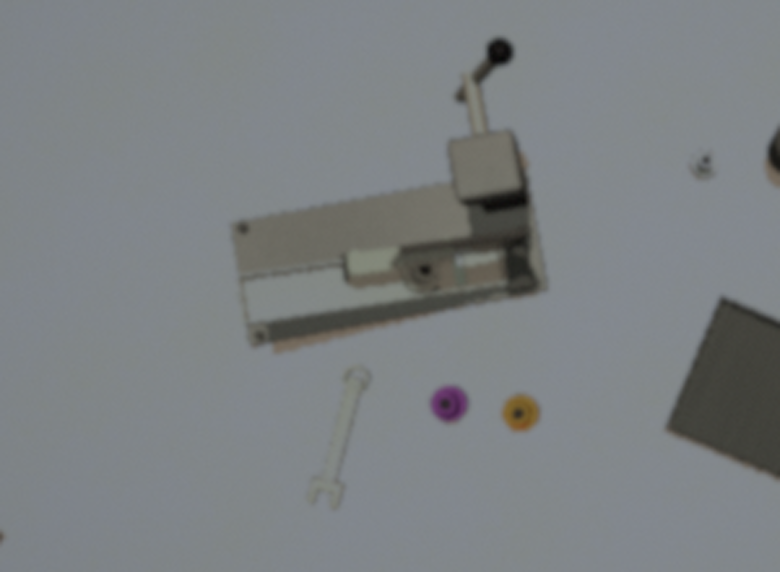

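Run:
```python
import cv2
a=cv2.imread("pics/side0.png")[105:215,185:305]; cv2.imwrite("pics/side0d.png",cv2.resize(a,None,fx=5.4,fy=5.4,interpolation=cv2.INTER_CUBIC))
a=cv2.imread("pics/top0.png")[130:230,100:235]; cv2.imwrite("pics/top0d.png",cv2.resize(cv2.convertScaleAbs(a,alpha=1.6,beta=-40),None,fx=5.9,fy=5.9,interpolation=cv2.INTER_CUBIC))
```

```text
(no output)
```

View pics/side0d.png

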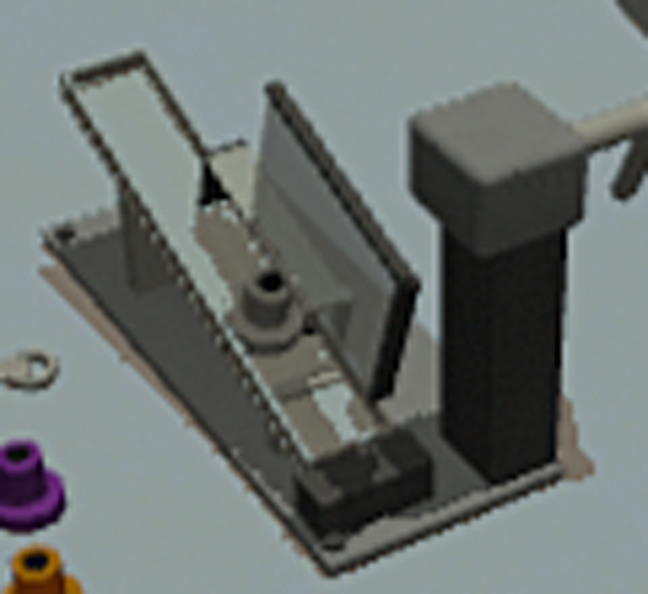

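View pics/top0d.png

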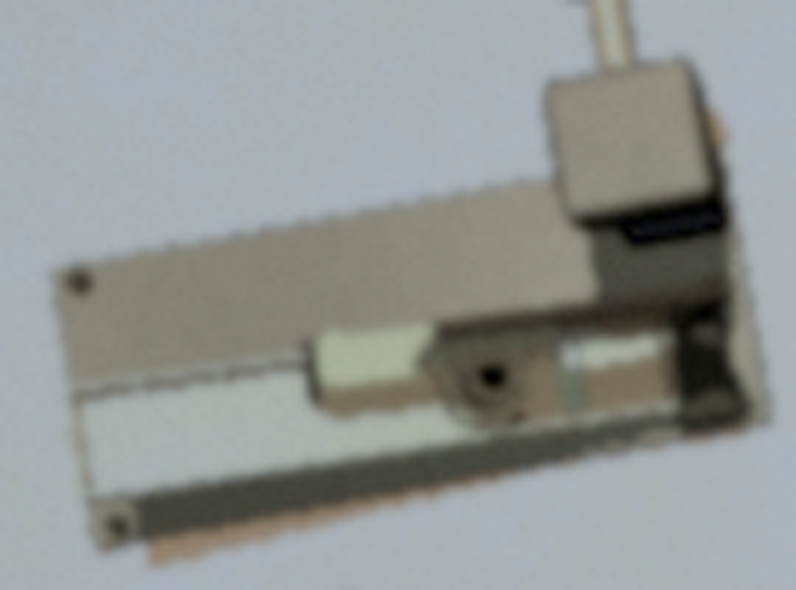

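```bash
cat > h.py <<'E'
import numpy as np, cv2, json
from scipy.spatial.transform import Rotation as R
CAM={"side":(51.11424173274821,256.72134,198.8139,[[0.9451,-0.3266,-0.0136,-0.5746],[-0.2289,-0.6315,-0.7408,0.1582],[0.2334,0.7032,-0.6716,1.0164]]),
"top":(45.650499607080675,259.33185,193.72402,[[0.0281,-0.9996,-0.0066,-0.1227],[-0.9953,-0.0273,-0.0925,0.5876],[0.0923,0.0092,-0.9957,1.3673]])}
def proj(c,P):
    v,cx,cy,M=CAM[c]; M=np.array(M); f=192/np.tan(np.radians(v)/2)
    q=M[:,:3]@P+M[:,3]; return np.array([cx+f*q[0]/q[2],cy+f*q[1]/q[2]])
def Rt(psi): return R.from_euler('z',psi)*R.from_euler('x',np.radians(18))
def tw(p,pose): # trough mm -> world m
    return np.array(pose[:3])+Rt(pose[3]).apply(np.array(p)/1000)
E
cat > fit.py <<'E'
from h import *
from scipy.optimize import least_squares
S=lambda u,v:(185+(u+.5)/5.4-.5,105+(v+.5)/5.4-.5)
T=lambda u,v:(100+(u+.5)/5.9-.5,130+(v+.5)/5.9-.5)
obs=[("side",S(270,281),(0,-45,38)),("side",S(275,90),(12,-5,150)),("side",S(412,284),(12,-142,150)),("side",S(380,397),(12,-142,46)),
("side",S(243,147),(28,40,48)),("side",S(208,158),(4,40,48)),
("side",S(66,82),(-26,153,14)),("side",S(140,56),(26,153,14)),
("top",T(491,376),(0,-45,38)),("top",T(316,403),(4,40,48)),("top",T(312,340),(28,40,48)),("top",T(75,388),(24,152,0)),]
def res(p,w=True): return np.concatenate([proj(c,tw(q,p))-px for c,px,q in obs])
s=least_squares(res,[.58,.15,.1,.15],loss='soft_l1')
print(np.round(s.x,4),[ (o[0],o[2],np.round(r,1).tolist()) for o,r in zip(obs,res(s.x).reshape(-1,2))])
json.dump(s.x.tolist(),open("pose.json","w"))
p=s.x
def ov(c,off,sc,size,name):
    im=cv2.imread(f"pics/{c}0.png"); x0,y0=off;w,h=size
    im=cv2.resize(im[y0:y0+h,x0:x0+w],None,fx=sc,fy=sc,interpolation=cv2.INTER_CUBIC)
    def L(a,b,col):
        q=[((proj(c,tw(k,p))-off+.5)*sc).astype(int).tolist() for k in(a,b)]; cv2.line(im,q[0],q[1],col,1,cv2.LINE_AA)
    def B(x,y,z,col):
        for i in x:
            for j in y: L((i,j,z[0]),(i,j,z[1]),col)
        for i in x:
            for k in z: L((i,y[0],k),(i,y[1],k),col)
        for j in y:
            for k in z: L((x[0],j,k),(x[1],j,k),col)
    B((6,18),(-142,-5),(46,150),(0,0,255)); B((4,28),(-77,40),(44,48),(255,0,0)); B((-24,24),(-137,152),(0,14),(0,160,0))
    for z,r in((0,22),(12,22),(12,13),(38,13)):
        q=[(r*np.cos(t),-45+r*np.sin(t),z) for t in np.linspace(0,6.283,25)]
        for a,b in zip(q,q[1:]): L(a,b,(0,255,255))
    cv2.imwrite(name,im)
ov("side",(185,105),5.4,(120,110),"pics/ovs.png"); ov("top",(100,130),5.9,(135,100),"pics/ovt.png")
E
python3 fit.py
```

```text
[0.5691 0.1676 0.0755 0.2128] [('side', (0, -45, 38), [-0.1, 1.1]), ('side', (12, -5, 150), [0.0, -0.9]), ('side', (12, -142, 150), [-0.1, -0.1]), ('side', (12, -142, 46), [0.0, 1.8]), ('side', (28, 40, 48), [-0.1, 0.2]), ('side', (4, 40, 48), [-0.7, 0.6]), ('side', (-26, 153, 14), [-0.5, -0.8]), ('side', (26, 153, 14), [0.8, -0.6]), ('top', (0, -45, 38), [0.3, -0.4]), ('top', (4, 40, 48), [0.4, -2.5]), ('top', (28, 40, 48), [-0.3, -0.2]), ('top', (24, 152, 0), [-0.9, 1.3])]
```

View pics/ovs.png

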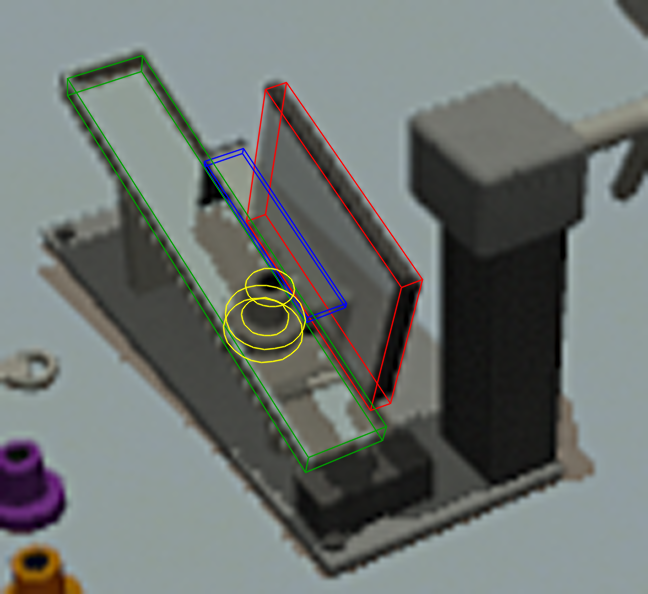

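View pics/ovt.png

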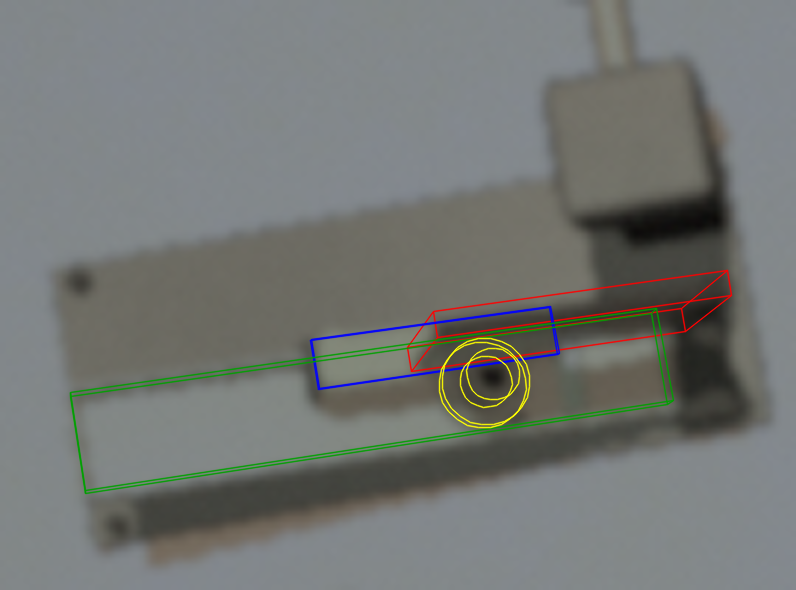

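```bash
cat >> h.py <<'E'
pose=json.load(open("pose.json"))
def quat(M):
    q=R.from_matrix(M).as_quat(); return [q[3],q[0],q[1],q[2]]
def tq(ax,ay): # tool x and y axes in trough frame -> world quat
    ax=np.array(ax,float);ax/=np.linalg.norm(ax);ay=np.array(ay,float);ay/=np.linalg.norm(ay)
    M=np.stack([ax,ay,np.cross(ax,ay)],1); return quat(Rt(pose[3]).as_matrix()@M)
def lean(L,s=1): L=np.radians(L); return tq([np.sin(L),0,-np.cos(L)],[0,s,0])
def down(yaw): # world-vertical tool, tool y at yaw
    ax=np.array([0,0,-1.]);ay=np.array([np.cos(yaw),np.sin(yaw),0]); return quat(np.stack([ax,ay,np.cross(ax,ay)],1))
E
python3 - <<'E'
from h import *
from bench import ctrl
print(np.round(R.from_quat(np.roll(ctrl.sense()["tcp_rot"],-1)).as_matrix(),2))
f=lambda p,q: (lambda j: None if j is None else np.round(j,2).tolist())(ctrl.ik(p.tolist(),q))
for s in(1,-1):
  for L in(30,35,40,45):
    for pt in((3,-100,80),(3,-100,10),(3,90,10)):
      print(s,L,pt,f(tw(pt,pose),lean(L,s)))
  for ax in ((0,0,-1),):
   for ay in ((s,0,0),(0,s,0)):
    print("grasp",ay,f(tw((0,110,14),pose),tq(ax,ay)))
  print("view",f(tw((-20,-20,0),pose)+[0,0,.27],down(pose[3]+s*np.pi/2)))
for k in range(-3,5): print("tray",k*.52,f(np.array([.456,-.261,.05]),down(k*.52)))
print(ctrl.sense()["time_s"])
E
```

```text
[[ 0.    0.33  0.94]
 [-0.    0.94 -0.33]
 [-1.   -0.    0.  ]]
1 30 (3, -100, 80) [-0.12, -0.02, -0.59, 0.56, 0.43, -0.15]
1 30 (3, -100, 10) [-0.08, 0.03, -0.71, 0.38, 0.41, -0.11]
1 30 (3, 90, 10) [0.32, -0.09, -0.69, 0.4, 0.22, 0.25]
1 35 (3, -100, 80) [-0.13, -0.07, -0.69, 0.43, 0.45, -0.12]
1 35 (3, -100, 10) [-0.08, -0.01, -0.8, 0.23, 0.42, -0.08]
1 35 (3, 90, 10) [0.33, -0.13, -0.78, 0.26, 0.18, 0.28]
1 40 (3, -100, 80) [-0.13, -0.11, -0.78, 0.28, 0.46, -0.08]
1 40 (3, -100, 10) [-0.09, -0.04, -0.89, 0.08, 0.43, -0.04]
1 40 (3, 90, 10) [0.35, -0.17, -0.87, 0.13, 0.15, 0.31]
1 45 (3, -100, 80) [-0.14, -0.15, -0.87, 0.13, 0.46, -0.04]
1 45 (3, -100, 10) [-0.09, -0.06, -0.98, -0.09, 0.43, 0.0]
1 45 (3, 90, 10) [0.37, -0.19, -0.95, -0.02, 0.1, 0.34]
grasp (1, 0, 0) [0.3, 0.27, -0.13, 1.14, 0.31, 1.66]
grasp (0, 1, 0) [0.3, 0.27, -0.13, 1.14, 0.31, 0.09]
view [0.26, 0.25, 0.35, 1.67, 0.0, 0.04]
-1 30 (3, -100, 80) [-0.12, -0.02, -0.59, 0.56, 0.43, 2.99]
-1 30 (3, -100, 10) [-0.08, 0.03, -0.71, 0.38, 0.41, 3.03]
-1 30 (3, 90, 10) [0.32, -0.09, -0.69, 0.4, 0.22, -2.89]
-1 35 (3, -10
[... 363 characters left out ...]
0.14, -0.15, -0.87, 0.13, 0.46, 3.1]
-1 45 (3, -100, 10) [-0.09, -0.06, -0.98, -0.09, 0.43, -3.14]
-1 45 (3, 90, 10) [0.37, -0.19, -0.95, -0.02, 0.1, -2.81]
grasp (-1, 0, 0) [0.3, 0.27, -0.13, 1.14, 0.31, -1.48]
grasp (0, -1, 0) [0.3, 0.27, -0.13, 1.14, 0.31, -3.05]
view [0.26, 0.25, 0.35, 1.67, 0.0, -3.1]
tray -1.56 [-0.52, 0.19, -0.37, 1.01, 0.0, 2.61]
tray -1.04 [-0.52, 0.19, -0.37, 1.01, 0.0, 2.09]
tray -0.52 [-0.52, 0.19, -0.37, 1.01, 0.0, 1.57]
tray 0.0 [-0.52, 0.19, -0.37, 1.01, 0.0, 1.05]
tray 0.52 [-0.52, 0.19, -0.37, 1.01, 0.0, 0.53]
tray 1.04 [-0.52, 0.19, -0.37, 1.01, 0.0, 0.01]
tray 1.56 [-0.52, 0.19, -0.37, 1.01, 0.0, -0.51]
tray 2.08 [-0.52, 0.19, -0.37, 1.01, 0.0, -1.03]
1.95
```

Run:
```python
from h import *
from bench import ctrl
ctrl.close_gripper(40)
print(ctrl.sense()["time_s"])
ctrl.move_pose((tw((-30,-10,0),pose)+[0,0,.27]).tolist(),down(pose[3]+np.pi/2))
s=ctrl.sense(); r=ctrl.read_camera("wrist")
cv2.imwrite("pics/w1.png",r["frame"])
np.savez("w1.npz",pos=s["eef_pos"],rot=s["tcp_rot"],tfc=r["tool_from_camera"],cal=[r["vfov"],r["cx"],r["cy"]])
for l in ["bushing","cheeks","hood_mouth","guard_top","flap_foot"]: print(l,[(round(d["score"],2),np.round(d["at"],3).tolist()) for d in ctrl.spot_in("wrist",l)])
print(s["time_s"],s["eef_pos"],s["gripper_width"])
cv2.imwrite("pics/w1b.png",cv2.resize(r["frame"],None,fx=1.56,fy=1.56,interpolation=cv2.INTER_CUBIC))
```

```text
2.7167
bushing [(0.83, [0.434, 0.096, 0.01]), (0.79, [0.568, 0.123, 0.081]), (0.6, [0.422, 0.015, 0.014])]
cheeks [(0.67, [0.579, 0.154, 0.116])]
hood_mouth [(0.88, [0.581, 0.151, 0.114])]
guard_top [(0.7, [0.575, 0.152, 0.114])]
flap_foot [(0.79, [0.578, 0.152, 0.122])]
4.5833 [0.54150528 0.1526257  0.34222026] 0.00037090367640160596
```

View pics/w1b.png

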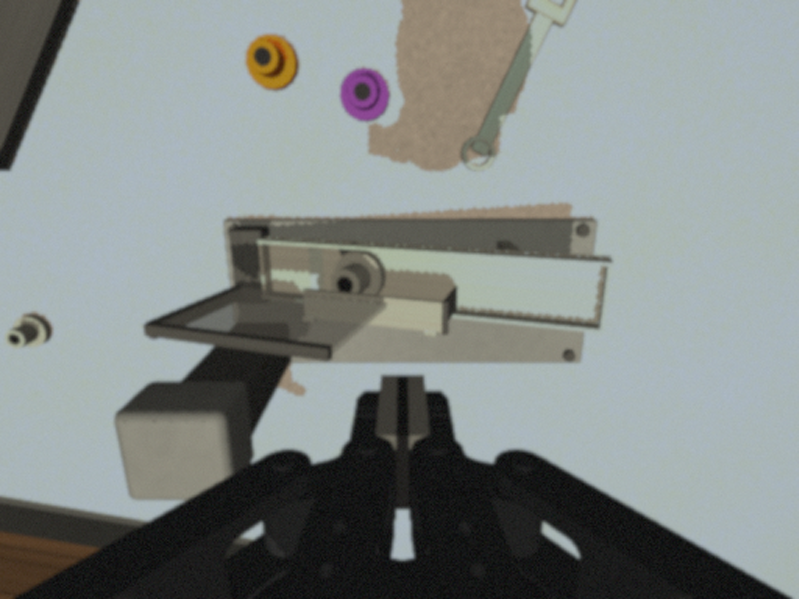

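Run:
```python
import cv2
a=cv2.imread("pics/w1.png")[130:240,85:245]; cv2.imwrite("pics/w1c.png",cv2.resize(a,None,fx=5,fy=5,interpolation=cv2.INTER_CUBIC))
a=cv2.imread("pics/w1.png")[130:240,240:400]; cv2.imwrite("pics/w1d.png",cv2.resize(a,None,fx=5,fy=5,interpolation=cv2.INTER_CUBIC))
```

```text
(no output)
```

View pics/w1c.png

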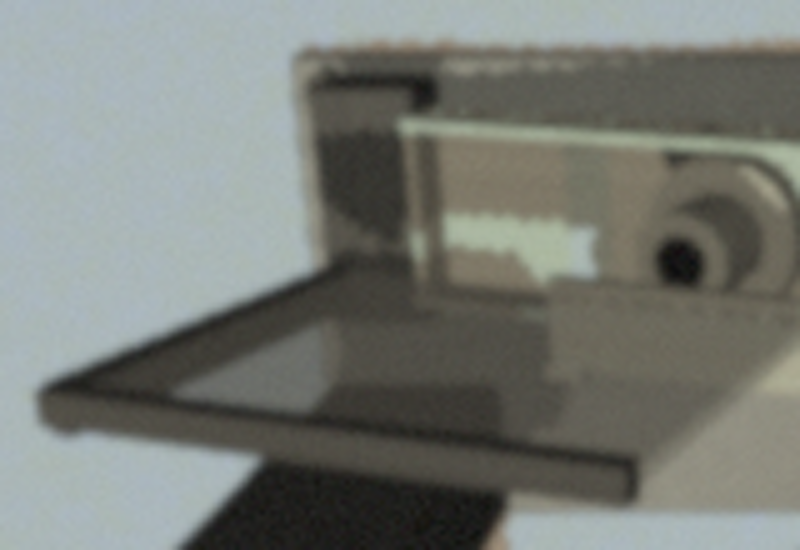

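View pics/w1d.png

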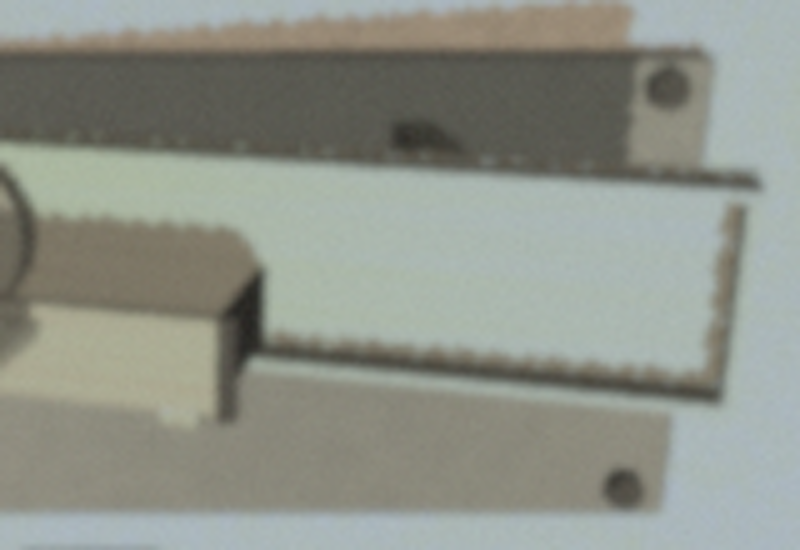

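```bash
cat > fit2.py <<'E'
exec(open("fit.py").read().split("def res")[0])
z=np.load("w1.npz"); Rw=R.from_quat(np.roll(z["rot"],-1)).as_matrix(); T4=np.eye(4);T4[:3,:3]=Rw;T4[:3,3]=z["pos"]
V=np.linalg.inv(T4@z["tfc"]); CAM["w1"]=(z["cal"][0],z["cal"][1],z["cal"][2],V[:3])
A=lambda u,v:(85+(u+.5)/5-.5,130+(v+.5)/5-.5)
B_=lambda u,v:(240+(u+.5)/5-.5,130+(v+.5)/5-.5)
obs=[o for o in obs if not(o[0]=="top" and o[2]==(4,40,48))]
obs+=[("w1",A(681,263),(0,-45,38)),("w1",A(635,462),(6,-5,150)),("w1",A(633,500),(18,-5,150)),("w1",A(42,393),(6,-142,150)),("w1",A(345,262),(6,-142,46)),
("w1",B_(222,316),(4,40,48)),("w1",B_(218,420),(28,40,48)),("w1",B_(262,268),(3,41,4)),("w1",B_(750,188),(-25.5,153.5,14)),("w1",B_(720,400),(25.5,153.5,14))]
def res(p): return np.concatenate([(proj(c,tw(q,p))-px)*(2 if c=="w1" else 1) for c,px,q in obs])
s=least_squares(res,[.57,.167,.0755,.2],loss='soft_l1')
print(np.round(s.x,4)); [print(o[0],o[2],np.round(r/(2 if o[0]=="w1" else 1),1).tolist()) for o,r in zip(obs,res(s.x).reshape(-1,2))]
only=[o for o in obs if o[0]=="w1"]; 
def resw(p): return np.concatenate([proj(c,tw(q,p))-px for c,px,q in only])
print("w1 only",np.round(least_squares(resw,s.x,loss='soft_l1').x,4))
json.dump(s.x.tolist(),open("pose.json","w")); p=s.x
src=open("fit.py").read(); exec(src[src.index("def ov"):src.index('ov("side"')])
cv2.imwrite("pics/w10.png",cv2.imread("pics/w1.png"))
ov("w1",(85,120),2.5,(310,120),"pics/ovw.png")
E
python3 fit2.py
```

```text
[0.5667 0.1656 0.0727 0.2229]
side (0, -45, 38) [-0.5, 2.4]
side (12, -5, 150) [-0.4, 0.5]
side (12, -142, 150) [-0.1, 1.1]
side (12, -142, 46) [-0.1, 3.0]
side (28, 40, 48) [-0.7, 1.5]
side (4, 40, 48) [-1.3, 1.9]
side (-26, 153, 14) [-1.3, 0.6]
side (26, 153, 14) [-0.2, 0.7]
top (0, -45, 38) [1.1, 0.3]
top (28, 40, 48) [0.6, 0.9]
top (24, 152, 0) [0.1, 2.8]
w1 (0, -45, 38) [0.2, -0.1]
w1 (6, -5, 150) [-0.8, 0.3]
w1 (18, -5, 150) [0.3, 4.5]
w1 (6, -142, 150) [-0.1, -0.3]
w1 (6, -142, 46) [-0.7, 0.7]
w1 (4, 40, 48) [0.1, 0.0]
w1 (28, 40, 48) [0.5, -1.6]
w1 (3, 41, 4) [0.7, -0.7]
w1 (-25.5, 153.5, 14) [-0.6, 0.6]
w1 (25.5, 153.5, 14) [0.4, 0.4]
w1 only [0.5667 0.1655 0.072  0.2228]
```

View pics/ovw.png

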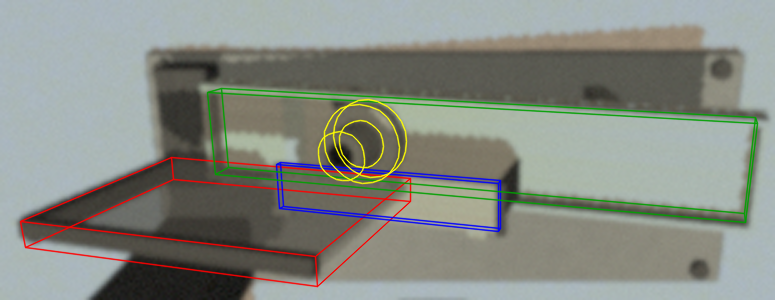

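```bash
cat >> h.py <<'E'
def tt(s): # world TCP -> trough mm
    return np.round(Rt(pose[3]).inv().apply(s["eef_pos"]-np.array(pose[:3]))*1000,1)
E
python3 - <<'E'
from h import *
from bench import ctrl
Q=lean(40); a=np.array([np.sin(np.radians(40)),0,-np.cos(np.radians(40))])
P=np.array([3,-100,10.])
ctrl.line_to(tw(P-100*a,pose).tolist(),Q,0.2)
s=ctrl.sense(); print(s["time_s"],tt(s),s["force"])
ctrl.line_to(tw(P-22*a,pose).tolist(),None,0.12)
s=ctrl.sense(); print(s["time_s"],tt(s),s["force"])
r=ctrl.read_camera("wrist"); cv2.imwrite("pics/w2.png",cv2.resize(r["frame"],None,fx=1.5,fy=1.5))
r=ctrl.read_camera("side"); cv2.imwrite("pics/s2.png",cv2.resize(r["frame"][80:220,170:350],None,fx=4,fy=4,interpolation=cv2.INTER_CUBIC))
E
```

```text
6.3167 [-60.6 -99.7  87.8] [ 0.02331178 -0.14740561  0.33333686]
7.1167 [-10.9 -99.7  27.2] [-0.39596059 -0.1008268   0.80279576]
```

View pics/w2.png

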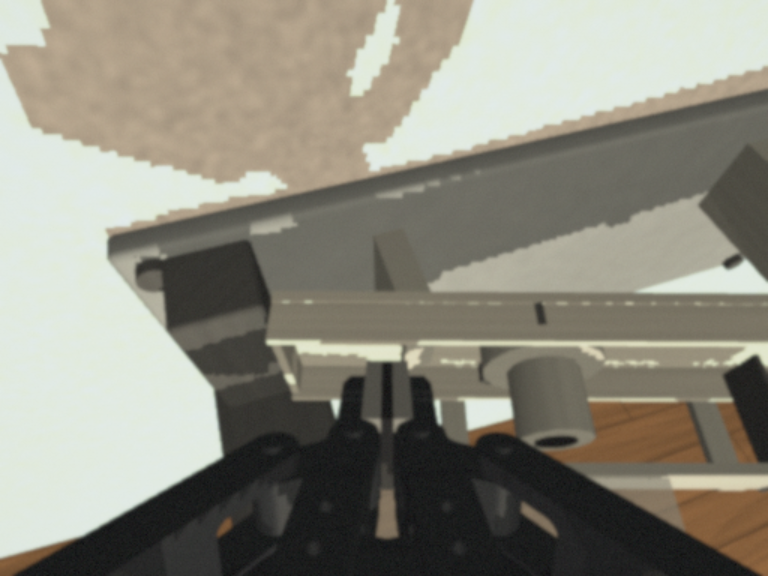

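View pics/s2.png

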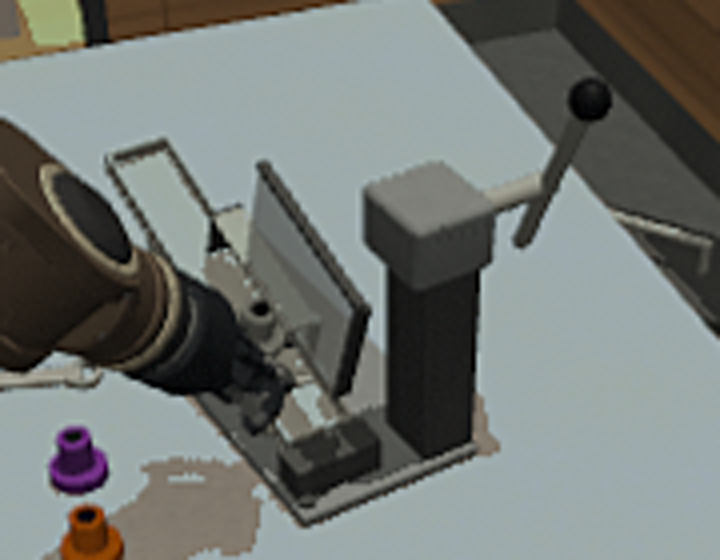

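Run:
```python
from h import *
from bench import ctrl
a=np.array([np.sin(np.radians(40)),0,-np.cos(np.radians(40))])
P=np.array([3,-100,10.])
hit=ctrl.line_to(tw(P+8*a,pose).tolist(),None,0.04,threshold=6)
s=ctrl.sense(); print(hit,s["time_s"],tt(s),s["force"],s["moment"])
```

```text
True 7.7833 [   3.8 -100.3   10.2] [ 2.39860342 -0.6055718   1.72195095] [-0.34233496  0.04663871 -0.28861665]
```

Run:
```python
from h import *
from bench import ctrl
s=ctrl.sense(); print(s["force"],s["moment"])
r=ctrl.read_camera("wrist"); cv2.imwrite("pics/w3.png",cv2.resize(r["frame"][180:300,170:400],None,fx=3.4,fy=3.4,interpolation=cv2.INTER_CUBIC))
np.savez("w3.npz",f=r["frame"],pos=s["eef_pos"],rot=s["tcp_rot"],tfc=r["tool_from_camera"],cal=[r["vfov"],r["cx"],r["cy"]])
```

```text
[ 2.39860342 -0.6055718   1.72195095] [-0.34233496  0.04663871 -0.28861665]
```

View pics/w3.png

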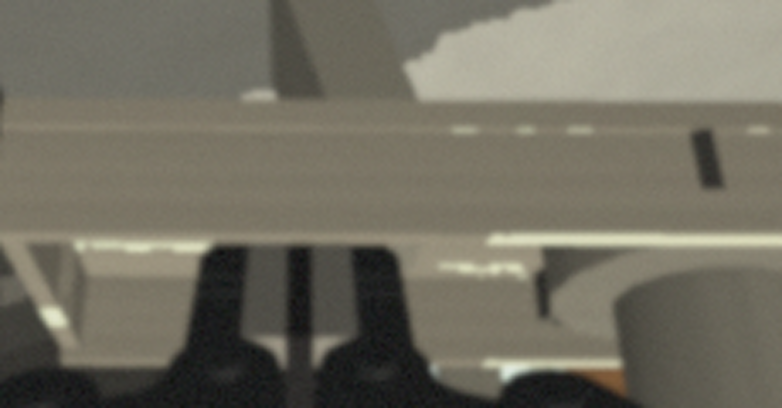

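Run:
```python
from h import *
z=np.load("w3.npz"); Rw=R.from_quat(np.roll(z["rot"],-1)).as_matrix(); T4=np.eye(4);T4[:3,:3]=Rw;T4[:3,3]=z["pos"]
V=np.linalg.inv(T4@z["tfc"]); CAM["w3"]=(*z["cal"],V[:3])
cp=np.linalg.inv(V)[:3,3]; print("cam trough",tt({"eef_pos":cp}),"TCP",proj("w3",z["pos"]))
f=z["f"]; im=cv2.resize(f[150:320,100:420],None,fx=2.5,fy=2.5,interpolation=cv2.INTER_CUBIC)
for dz,col in((0,(0,0,255)),(3,(0,255,0))):
    q=list(pose);q[2]+=dz/1000
    def L(a,b):
        u=[((proj("w3",tw(k,q))-(100,150)+.5)*2.5).astype(int).tolist() for k in(a,b)]; cv2.line(im,*u,col,1,cv2.LINE_AA)
    for x,zz in((-24,14),(-24,0),(24,0),(24,14)): L((x,-137,zz),(x,60,zz))
    L((-24,-137,12),(24,-137,12));L((-24,-137,0),(24,-137,0))
    for zc,r in((0,22),(12,22),(12,13),(38,13)):
        w=[(r*np.cos(t),-45+r*np.sin(t),zc) for t in np.linspace(0,6.283,25)]
        for a,b in zip(w,w[1:]): L(a,b)
cv2.imwrite("pics/ov3.png",im)
```

```text
cam trough [-148.4 -100.8   69.1] TCP [258.85933729 257.22543558]
```

View pics/ov3.png

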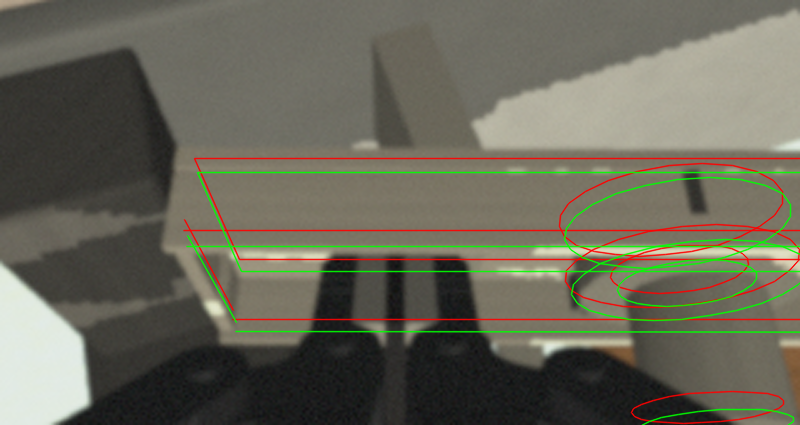

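```bash
python3 - <<'E'
from h import *
p=json.load(open("pose.json")); p[2]=0.0758; json.dump(p,open("pose.json","w"))
E
python3 - <<'E'
from h import *
from bench import ctrl
s=ctrl.sense(); print(tt(s))
ctrl.line_to(tw((3,-99,10),pose).tolist(),None,0.04)
s=ctrl.sense(); print(s["time_s"],tt(s),s["force"],s["moment"])
hit=ctrl.line_to(tw((3,-70,10),pose).tolist(),None,0.05,threshold=4)
s=ctrl.sense(); print(hit,s["time_s"],tt(s),s["force"],s["moment"])
r=ctrl.read_camera("wrist"); cv2.imwrite("pics/w4.png",cv2.resize(r["frame"][150:320,100:420],None,fx=2.5,fy=2.5,interpolation=cv2.INTER_CUBIC))
E
```

```text
[   3.6 -101.2    7.2]
8.0833 [  2.7 -99.9   9.6] [ 3.1057522  -5.56447109 -2.8534512 ] [-1.28433     0.44549535 -0.72778118]
True 8.2917 [   2.6 -100.2    9.5] [ 2.46765269 -3.05206052 -1.00742203] [-0.8408246   0.23503957 -0.48991731]
```

View pics/w4.png

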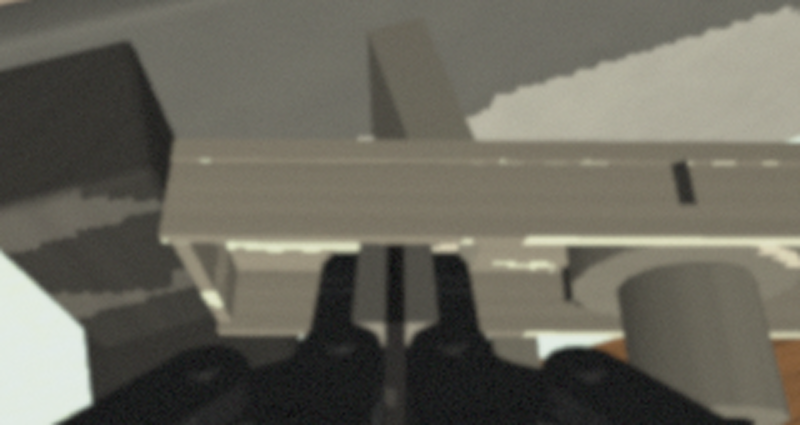

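Run:
```python
from h import *
from bench import ctrl
a=np.array([np.sin(np.radians(40)),0,-np.cos(np.radians(40))])
s=ctrl.sense(); t0=tt(s)
ctrl.line_to(tw(t0+[0,-2,1]-30*a,pose).tolist(),None,0.1)
s=ctrl.sense(); print(s["time_s"],tt(s),s["force"],s["moment"])
ctrl.line_to((tw((-70,-95,0),pose)+[0,0,.19]).tolist(),tq([.15,0,-1],[0,1,0]),0.25)
s=ctrl.sense(); print(s["time_s"],tt(s),s["force"],s["moment"])
r=ctrl.read_camera("wrist"); cv2.imwrite("pics/w5.png",r["frame"])
np.savez("w5.npz",f=r["frame"],pos=s["eef_pos"],rot=s["tcp_rot"],tfc=r["tool_from_camera"],cal=[r["vfov"],r["cx"],r["cy"]])
cv2.imwrite("pics/w5b.png",cv2.resize(r["frame"],None,fx=1.56,fy=1.56,interpolation=cv2.INTER_CUBIC))
```

```text
8.8 [ -16.6 -102.    33.7] [-0.23987795  0.67520539 -0.04657003] [-0.36406971  0.51659214 -0.01345364]
10.0667 [-70.2 -36.4 179.7] [ 0.81134921  1.03582761 -0.34573942] [-0.34652411  0.09540531 -0.03253173]
```

View pics/w5b.png

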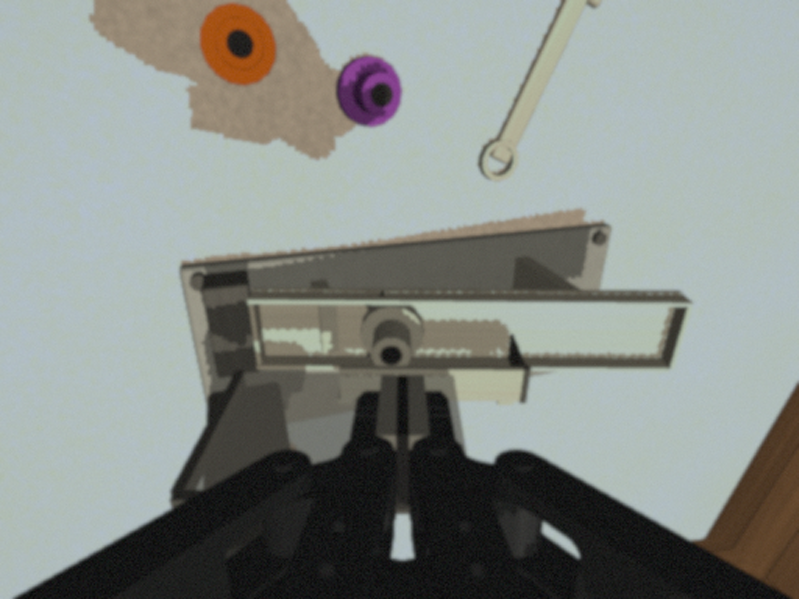

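Run:
```python
from h import *
z=np.load("w5.npz"); Rw=R.from_quat(np.roll(z["rot"],-1)).as_matrix(); T4=np.eye(4);T4[:3,:3]=Rw;T4[:3,3]=z["pos"]
V=np.linalg.inv(T4@z["tfc"]); CAM["w5"]=(*z["cal"],V[:3])
f=z["f"]; o=(150,180);S=6
crop=cv2.resize(f[180:245,150:280],None,fx=S,fy=S,interpolation=cv2.INTER_CUBIC)
im=crop.copy()
q=list(pose)
def L(a,b,col):
    u=[((proj("w5",tw(k,q))-o+.5)*S).astype(int).tolist() for k in(a,b)]; cv2.line(im,*u,col,1,cv2.LINE_AA)
for x,zz in((-24,14),(-24,0),(24,0),(24,14)): L((x,-137,zz),(x,60,zz),(0,0,255))
for zc,r in((0,22),(12,22),(12,13),(38,13)):
        w=[(r*np.cos(t),-45+r*np.sin(t),zc) for t in np.linspace(0,6.283,25)]
        for a,b in zip(w,w[1:]): L(a,b,(0,255,0))
for y in range(-140,-40,10): L((-24,y,0),(24,y,0),(255,0,0) if y!=-100 else (0,255,255))
cv2.imwrite("pics/ov5.png",np.vstack([crop,im])[:,:780][:780][::1]); cv2.imwrite("pics/ov5.png",cv2.resize(np.vstack([crop,im]),None,fx=.76,fy=.76))
```

```text
(no output)
```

View pics/ov5.png

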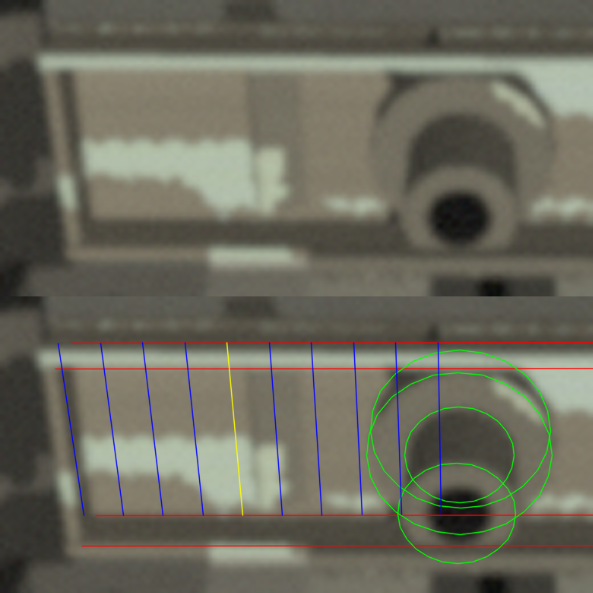

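Run:
```python
from h import *
from bench import ctrl
Q=lean(40); a=np.array([np.sin(np.radians(40)),0,-np.cos(np.radians(40))])
P=np.array([6,-100,16.])
ctrl.line_to(tw(P-95*a,pose).tolist(),Q,0.25)
hit=ctrl.line_to(tw(P,pose).tolist(),None,0.12,threshold=8)
s=ctrl.sense(); print(hit,s["time_s"],tt(s),s["force"],s["moment"])
if not hit:
    ctrl.hold(0.1)
    hit=ctrl.line_to(tw((6,-60,16),pose).tolist(),None,0.05,threshold=3)
    s=ctrl.sense(); print(hit,s["time_s"],tt(s),s["force"],s["moment"])
r=ctrl.read_camera("wrist"); cv2.imwrite("pics/w6.png",cv2.resize(r["frame"][150:320,100:420],None,fx=2.5,fy=2.5,interpolation=cv2.INTER_CUBIC))
```

```text
False 12.0917 [   6.2 -100.    16.5] [-0.10517194  0.30896036 -0.90282857] [-0.36451315  0.53444406 -0.03139752]
False 13.1417 [  6.  -59.7  15.9] [ 0.09837557 -0.3220321   0.4838484 ] [-0.29948214  0.47823575 -0.01367059]
```

View pics/w6.png

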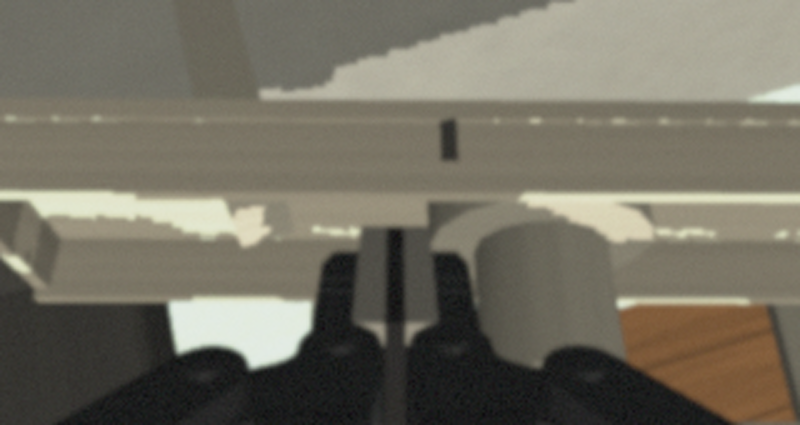

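```bash
cat >> h.py <<'E'
def snap(name):
    from bench import ctrl
    s=ctrl.sense(); r=ctrl.read_camera("wrist")
    np.savez(name+".npz",f=r["frame"],pos=s["eef_pos"],rot=s["tcp_rot"],tfc=r["tool_from_camera"],cal=[r["vfov"],r["cx"],r["cy"]]); return s,r
def wcam(name):
    z=np.load(name+".npz"); T4=np.eye(4);T4[:3,:3]=R.from_quat(np.roll(z["rot"],-1)).as_matrix();T4[:3,3]=z["pos"]
    V=np.linalg.inv(T4@z["tfc"]); CAM[name]=(*z["cal"],V[:3]); return z["f"]
def overlay(name,o,wh,S,yb,out,dz=0):
    f=wcam(name); im=cv2.resize(f[o[1]:o[1]+wh[1],o[0]:o[0]+wh[0]],None,fx=S,fy=S,interpolation=cv2.INTER_CUBIC)
    q=list(pose); q[2]+=dz
    def L(a,b,col):
        u=[((proj(name,tw(k,q))-o+.5)*S).astype(int).tolist() for k in(a,b)]; cv2.line(im,*u,col,1,cv2.LINE_AA)
    for x,zz in((-24,14),(-24,0),(24,0),(24,14)): L((x,-137,zz),(x,152,zz),(0,0,255))
    for zc,r in((0,22),(12,22),(12,13),(38,13)):
        w=[(r*np.cos(t),yb+r*np.sin(t),zc) for t in np.linspace(0,6.283,25)]
        for a,b in zip(w,w[1:]): L(a,b,(0,255,0))
    cv2.imwrite(out,im)
E
python3 - <<'E'
from h import *
snap("w7"); overlay("w7",(100,150),(320,170),2.5,-37,"pics/w7.png")
E
```

```text
(no output)
```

View pics/w7.png

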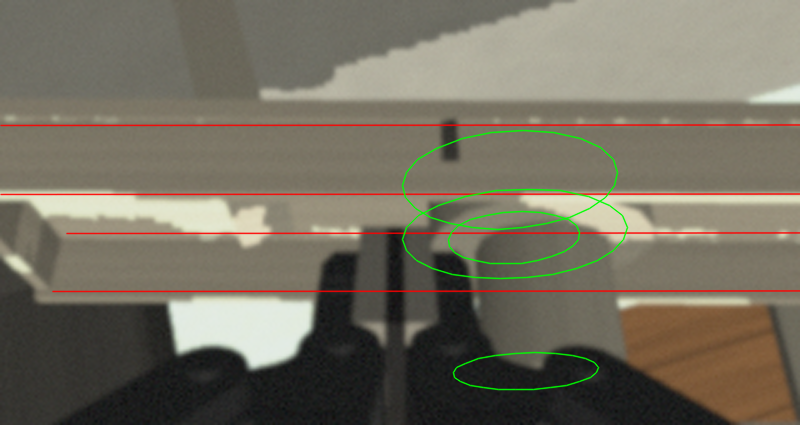

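Run:
```python
from h import *
from bench import ctrl
hit=ctrl.line_to(tw((6,-10,16),pose).tolist(),None,0.06,threshold=15)
s=ctrl.sense(); print(hit,s["time_s"],tt(s),s["force"])
if not hit:
    hit=ctrl.line_to(tw((6,40,16),pose).tolist(),None,0.06,threshold=15)
    s,r=snap("w8"); print(hit,s["time_s"],tt(s),s["force"])
    overlay("w8",(100,150),(320,170),2.5,68,"pics/w8.png")
```

```text
False 14.225 [ 6.2 -9.7 16.2] [-0.61187439  0.21125204 -0.3988263 ]
False 15.2083 [ 6.2 40.4 16.3] [-0.58536244 -0.82442166 -0.25887156]
```

View pics/w8.png

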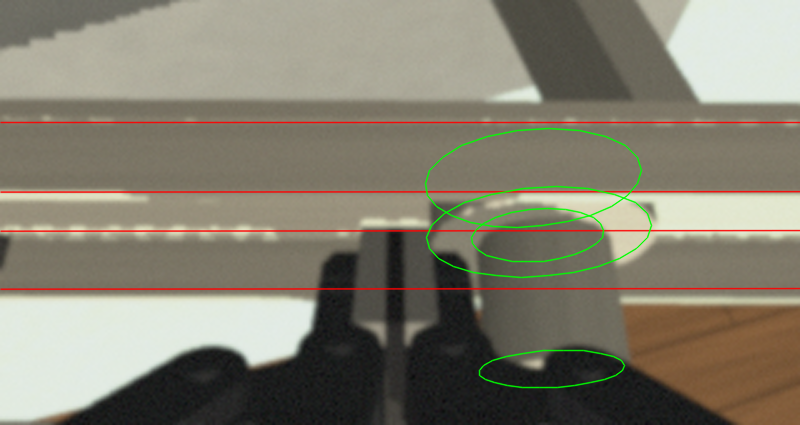

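Run:
```python
from h import *
from bench import ctrl
hit=ctrl.line_to(tw((6,83,16),pose).tolist(),None,0.06,threshold=15)
s=ctrl.sense(); print(hit,s["time_s"],tt(s),s["force"])
ctrl.line_to(tw((6,66,16),pose).tolist(),None,0.12)
s,r=snap("w9"); print(hit,s["time_s"],tt(s),s["force"])
overlay("w9",(100,150),(320,170),2.5,111,"pics/w9.png")
r=ctrl.read_camera("side"); cv2.imwrite("pics/s9.png",cv2.resize(r["frame"][80:220,170:350],None,fx=4,fy=4,interpolation=cv2.INTER_CUBIC))
```

```text
False 16.125 [ 5.8 83.7 15.8] [-0.83236814  0.49003133 -0.64951065]
False 16.4167 [ 5.8 65.2 15.7] [-0.35263227  0.06241931 -0.41315795]
```

View pics/w9.png

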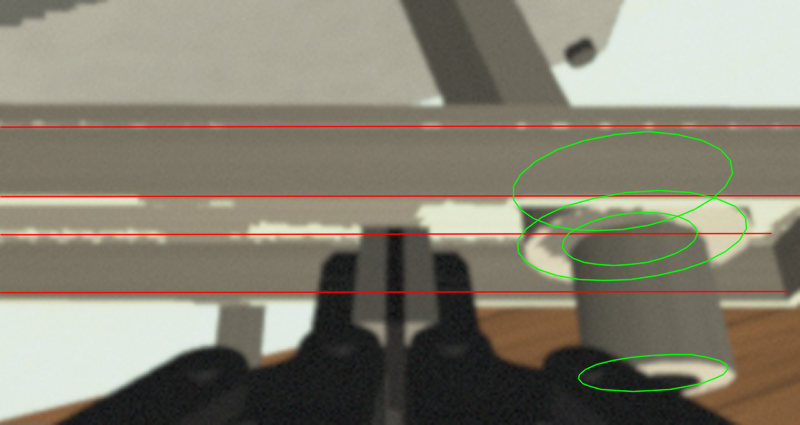

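View pics/s9.png

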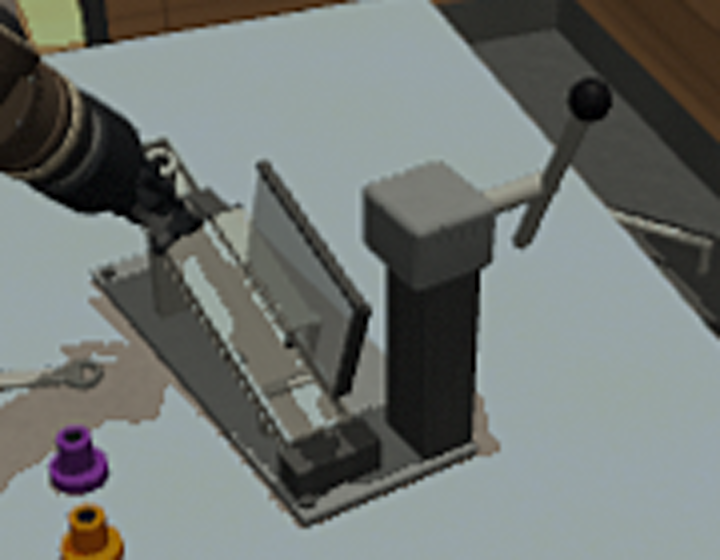

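Run:
```python
from h import *
from bench import ctrl
a=np.array([np.sin(np.radians(40)),0,-np.cos(np.radians(40))])
P=np.array([6,18,16.])
ctrl.line_to(tw(P,pose).tolist(),None,0.15)
ctrl.line_to(tw(P-90*a,pose).tolist(),None,0.2)
s=ctrl.sense(); print(s["time_s"],tt(s),s["force"])
ctrl.move_pose(tw((0,100,140),pose).tolist(),tq([0,0,-1],[0,1,0]))
ctrl.gripper_open()
s,r=snap("w10"); print(s["time_s"],tt(s),s["force"],s["gripper_width"])
print([(round(d["score"],2),np.round(d["at"],3).tolist(),tt({"eef_pos":np.array(d["at"])})) for d in ctrl.spot_in("wrist","bushing")])
overlay("w10",(0,0),(512,384),1.56,112,"pics/w10.png")
r=ctrl.read_camera("side"); cv2.imwrite("pics/s10.png",cv2.resize(r["frame"][80:220,170:350],None,fx=4,fy=4,interpolation=cv2.INTER_CUBIC))
```

```text
17.5833 [-51.5  18.6  85.3] [ 0.26280427 -0.21867592  0.31085752]
19.3583 [  0. 100. 140.] [0.26497911 0.32099957 0.50911529] 0.08559896608372293
[(0.83, [0.44, 0.098, 0.014], array([-138. ,  -54.9,  -46.9])), (0.78, [0.542, 0.263, 0.128], array([ -2.5, 111.5,  18.8]))]
```

View pics/w10.png

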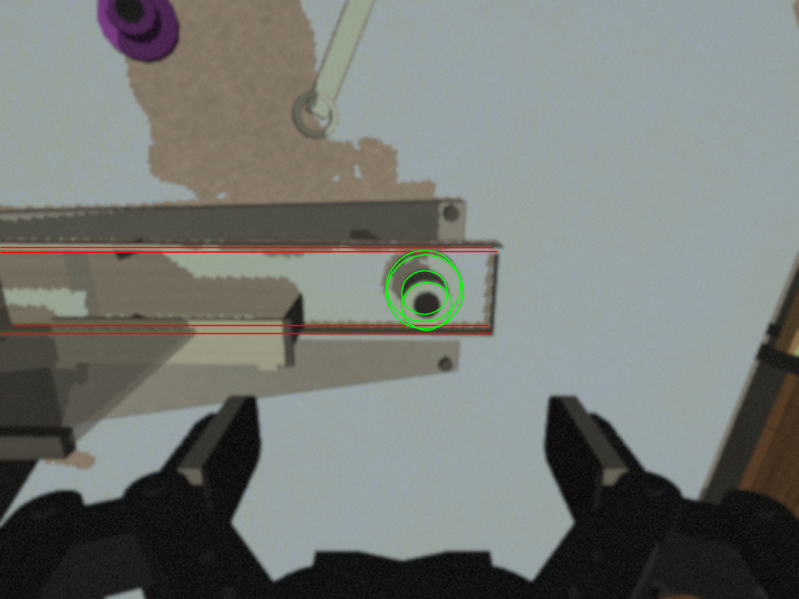

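View pics/s10.png

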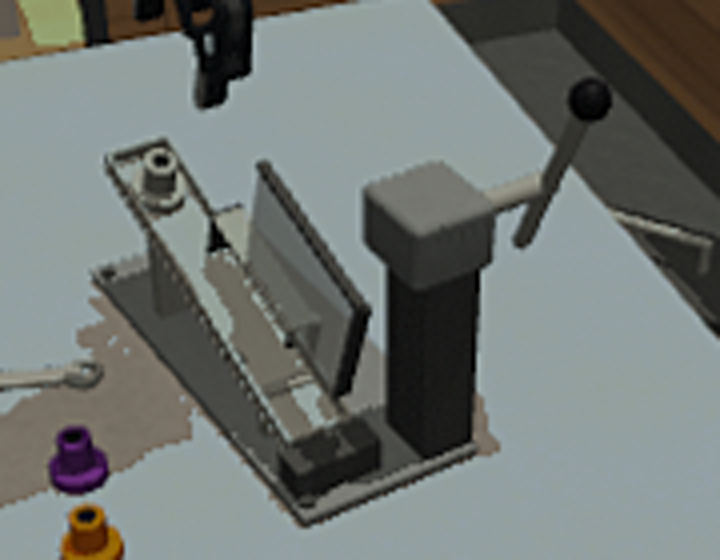

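Run:
```python
from h import *
from bench import ctrl
ctrl.line_to(tw((0,112,70),pose).tolist(),None,0.15)
hit=ctrl.line_to(tw((0,112,16),pose).tolist(),None,0.07,threshold=8)
s=ctrl.sense(); print(hit,s["time_s"],tt(s),s["force"])
ctrl.close_gripper(45)
s,r=snap("w11"); print(s["time_s"],tt(s),s["force"],s["gripper_width"])
cv2.imwrite("pics/w11.png",r["frame"])
```

```text
False 21.0583 [  0.2 112.1  16.3] [-0.43912864  0.42866544 -0.4654804 ]
21.65 [  0.2 112.1  16.4] [-0.46982181 -1.46438178  2.5463565 ] 0.023634989431543515
```

View pics/w11.png

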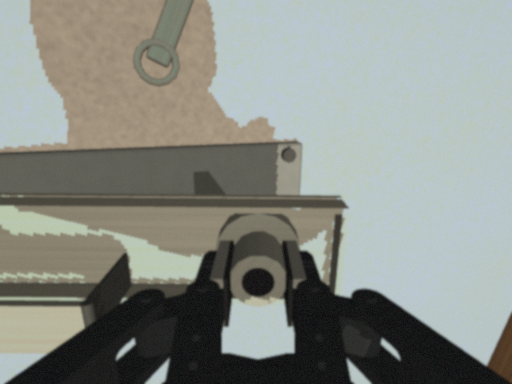

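Run:
```python
from h import *
from bench import ctrl
ctrl.line_to(tw((0,112,45),pose).tolist(),None,0.06)
ctrl.hold(0.15)
s=ctrl.sense(); print(s["time_s"],tt(s),s["force"],s["gripper_width"])
ctrl.line_to(tw((0,112,75),pose).tolist(),None,0.1)
p=ctrl.sense()["eef_pos"]
Qd=down(pose[3]+np.pi/2)
ctrl.line_to([p[0]-.02,p[1]-.05,.29],Qd,0.15)
s,r=snap("w12"); print(s["time_s"],s["eef_pos"],s["force"],s["gripper_width"])
cv2.imwrite("pics/w12.png",r["frame"])
r=ctrl.read_camera("side"); cv2.imwrite("pics/s12.png",cv2.resize(r["frame"][60:240,150:350],None,fx=3,fy=3,interpolation=cv2.INTER_CUBIC))
print([(round(d["score"],2),np.round(d["at"],3).tolist()) for d in ctrl.spot_in("side","tray")])
```

```text
22.4833 [ -0.3 111.9  44.6] [-0.51587032  0.47162356 -2.2519177 ] 0.023287238969426114
23.8917 [0.5282996  0.19692952 0.28880806] [ 0.34779065 -0.25444383 -2.47088691] 0.023549668679005122
[(0.7, [0.453, -0.263, 0.007]), (0.61, [0.434, -0.445, 0.002])]
```

View pics/w12.png

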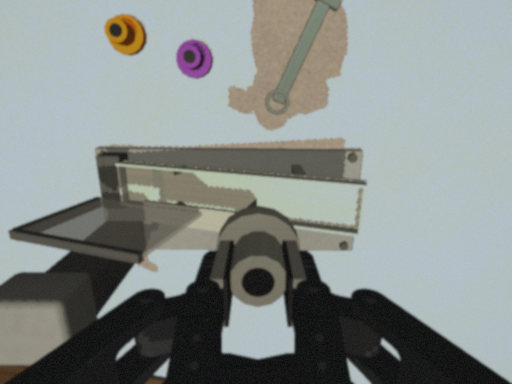

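View pics/s12.png

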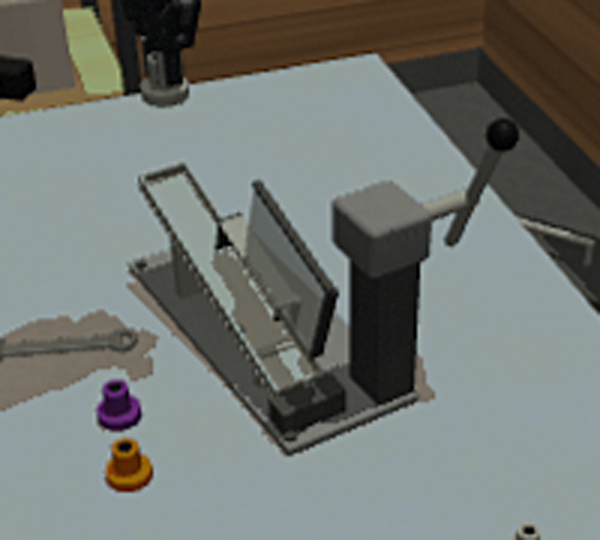

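Run:
```python
from h import *
from bench import ctrl
Qd=down(1.2)
ctrl.line_to([.455,-.262,.27],Qd,0.3)
ctrl.line_to([.455,-.262,.05],None,0.18)
s,r=snap("w13"); print(s["time_s"],s["eef_pos"],s["force"],s["gripper_width"]); cv2.imwrite("pics/w13.png",r["frame"])
r=ctrl.read_camera("side"); cv2.imwrite("pics/s13.png",cv2.resize(r["frame"][200:350,150:350],None,fx=3.5,fy=3.5,interpolation=cv2.INTER_CUBIC))
```

```text
27.1167 [ 0.45566942 -0.26230052  0.05101274] [-0.4735785   0.22113762 -1.73841865] 0.023536572731083345
```

View pics/w13.png

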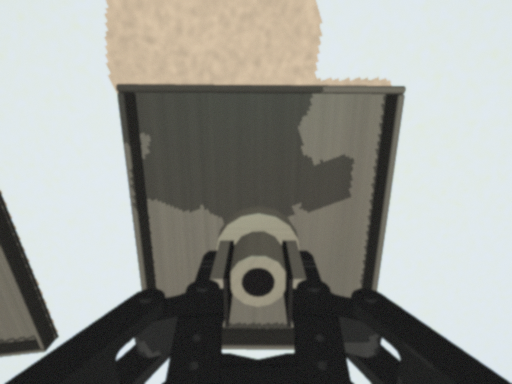

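View pics/s13.png

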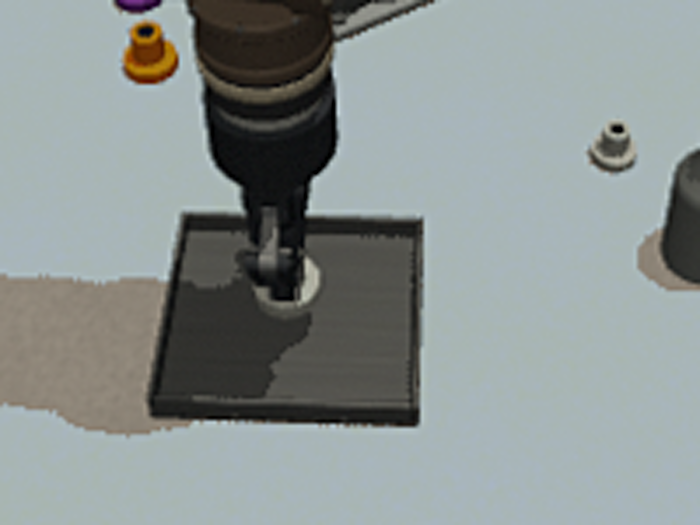

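Run:
```python
from h import *
from bench import ctrl
ctrl.line_to([.455,-.262,.027],None,0.05)
ctrl.hold(0.1)
hit=ctrl.line_to([.455,-.262,.010],None,0.02,threshold=2.5)
s=ctrl.sense(); print(hit,s["time_s"],s["eef_pos"],s["force"],s["gripper_width"])
```

```text
True 28.4583 [ 0.45514174 -0.26209065  0.01831761] [-1.16557473 -0.28524602  4.27743564] 0.02399673904209656
```

Run:
```python
from h import *
from bench import ctrl
ctrl.gripper_open(); ctrl.hold(0.2)
ctrl.line_to([.455,-.262,.12],None,0.12)
ctrl.line_to([.36,-.20,.26],None,0.25)
s,r=snap("w14"); print(s["time_s"],s["eef_pos"],s["force"],s["gripper_width"]); cv2.imwrite("pics/w14.png",r["frame"])
r=ctrl.read_camera("side"); cv2.imwrite("pics/s14.png",cv2.resize(r["frame"][90:350,150:390],None,fx=2.3,fy=2.3,interpolation=cv2.INTER_CUBIC))
for l in("bushing","tray","spare","oil","wrench"): print(l,[(round(d["score"],2),np.round(d["at"],3).tolist()) for d in ctrl.spot_in("side",l)])
```

```text
31.1583 [ 0.36012766 -0.20008195  0.25890704] [-0.04021115  0.0673711  -0.27891504] 0.08563123566775402
bushing [(0.8, [0.452, -0.272, 0.016]), (0.63, [0.425, 0.087, 0.016]), (0.62, [0.414, -0.002, 0.015])]
tray [(0.87, [0.434, -0.447, 0.002]), (0.76, [0.456, -0.266, 0.01])]
spare [(0.6, [0.452, -0.268, 0.014]), (0.48, [0.717, -0.21, 0.008])]
oil [(0.96, [0.729, -0.316, 0.08])]
wrench [(0.42, [0.433, 0.213, 0.002])]
```

View pics/w14.png

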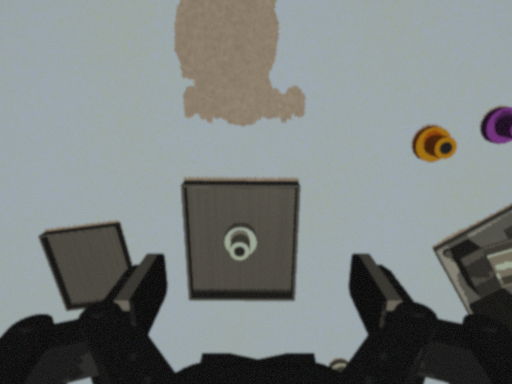

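View pics/s14.png

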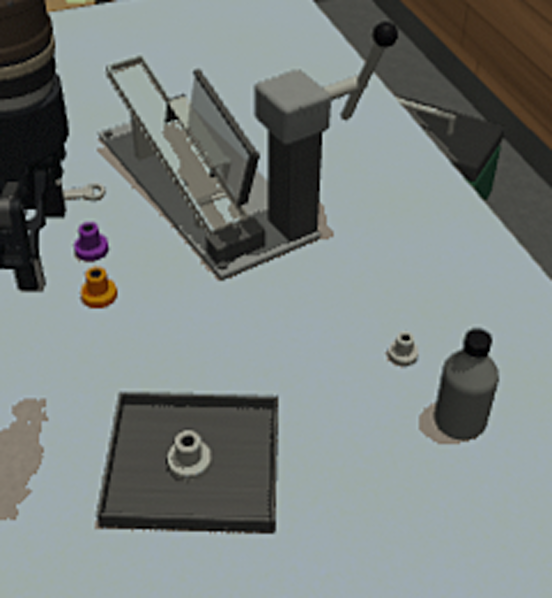

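Run:
```python
from bench import ctrl
print(ctrl.hand_in(), ctrl.sense()["time_s"])
```

```text
the job is handed in; nothing more can be done
the job is handed in; nothing more can be done
```

I pushed the bushing up the chute through the flap, lifted it out by its boss, and set it down flange first near the middle of the larger tray. The job was handed in at about 31 s on the robot's clock; no verdict is reported.

**Push:** With the closed fingers leaning 40 degrees, I pushed the bushing to about trough y = 112 mm. After I drew the pusher back, both the wrist and side pictures showed the flap shut and the bushing standing still uphill of it.

**Set-down:** I lowered it slowly and stopped at first touch, when the force reading rose to about 4 N. I then opened the gripper and moved it clear.

**Last checks:**
- The bushing stands upright near the tray's centre, and the flap looks shut.
- The force on the tool was about 0 N after I moved away.
- The spare and the oil bottle are within a few millimetres to about a centimetre of their first readings, which is the spotting noise.

**Checks that disagreed or went wrong:**
- **Wrench:** the last position read about 50 mm off, but the gripper hid part of it. In the earlier pictures it lay where it started, and the arm was never sent near it.
- **First push attempt:** the fingers met a cross bar on the chute floor at about trough y = -90 mm, which the description does not mention. The reading was about 7 N, and I went over it by raising the tips.
- **Chute height:** the wrist camera put the chute floor about 3–4 mm lower than the side camera did. I used the higher value, which the later grasp and set-down fitted.
- **Grip width:** the gripper read 23.6 mm on the 26 mm boss, but it held without slipping.

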